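Click the dispenser wheel round to its chute

TASK

Make the steel dispenser tin ready to pour: flick the lobes on the edge of its thumbwheel lid with a fingertip to advance it clockwise (seen from above) click by click, let it rest for a moment at the last click before the chute, then give it one more click so that the round raised pouring mouth rests over the chute, without ever running past it. Push only, never pinch a lobe between the fingers, and leave the tools, tile and toolbox where they lie. Finish with the hand clear of everything.

Things in the scene. Friction and masses are not known exactly. Their poses are not given: they have to be found in the camera images.
- tin: Stainless steel tin, screwed to the bench (fixed). Origin: centre of its underside on the bench, z up along the wheel's axis. Body 84 mm in diameter up to 66 mm; foot flange 132 mm in diameter, 5 mm thick. A 30 mm wide sloping open chute sticks out along the tin's own -x, reaching 96 mm from the axis, everywhere lower than 64 mm. Its yaw varies.
- hub (a point): Centre of the wheel's flat upper face, on its axis, 82 mm above the bench. Disc 88 mm in diameter, 14 mm thick. Click behaviour: pushing a lobe takes about 2 to 3 N at its end; once pushed a little more than 30 deg past a rest, the wheel snaps on by itself to the next rest; let go before that, it springs back.
- chute_tip (a point): Lower outer end of the chute, 96 mm from the axis along the tin's -x, 30 mm above the bench.
- wheel (a joint): Angle (rad) of the white plastic thumbwheel lid; grows as it turns CLOCKWISE seen from above. A sprung click holds it at multiples of 60 deg (0, 1.047, 2.094, 3.142, 4.189, 5.236). At 4.189 the mouth is over the chute. It starts near 0, 1.047 or 2.094, so 4, 3 or 2 clicks are needed. End stops at -0.45 and 5.75.
- mouth (a point): Top centre of the pouring mouth: a low round collar 30 mm in diameter, 3 mm high, with a dark opening, on the wheel's upper face 26 mm from its axis, midway between two lobes; turns with the wheel. In the tin's frame it lies at bearing 60 deg - joint.
- lobe (a point): Middle of the outer end of lobe 0 of the wheel's six straight lobes (turns with the wheel). Lobes are 10 mm wide, evenly spaced, reach out to 60 mm from the axis, 68 to 82 mm above the bench, free space under them outside the tin. In the tin's frame they lie at bearings 30 deg + k*60 deg - joint (counter-clockwise from the tin's +x). Push their counter-clockwise sides.
- toolbox: Black plastic toolbox, 390 x 190 mm, 203 mm high with its handle, to the left; origin centre of its underside. Bystander.
- mallet: Wooden mallet lying flat, head 65 x 115 x 70 mm centred 60 mm along its +x from the origin, handle to 170 mm along -x; origin on its underside. Bystander.
- tile: Grey ceramic tile offcut 120 x 85 x 9 mm lying flat beyond the tin; origin centre of its underside. Bystander.
- scraper: Yellow plastic scraper lying flat, 185 mm long along its x, 75 mm wide blade to +x, up to 18 mm high; origin on its underside. Bystander.
There are look-alikes about, which are no part of the job. Of the things that look like the tin, the middle-sized one is meant.

How it is judged:
By the outcome, as a careful person would: the job done as asked, in the order asked, and still so for the second after the job is handed in, with the robot touching nothing.
It also fails if it takes over 58 s, if anything falls off the work surface, if the arm or the gripper's body presses on something with over 40 N, if the wrist force passes 120 N, or if a joint passes its speed limit or range.

ROBOT

A 6-joint arm with a two-finger parallel gripper is mounted at the origin on the work surface. World frame = base frame: x ahead of the robot, y to its left, z up, the work surface at z = 0. Lengths are in m, angles in rad, forces in N, time in s.
With the tool pointing down it reaches from about 0.275 to 0.85 m from the base axis. Payload 19 kg.
Tool frame: the origin (TCP) lies midway between the tips of the shut fingers; the grasp point (between the pads) lies 19 mm behind it; z points along the fingers, y is the direction in which the jaws open and shut (so a half turn about z gives the same grasp; the last joint's range is limited). The gripper opens to 85 mm and grips with 20 to 120 N. Pads are 22 mm wide; open, the fingers measure 114 mm over their backs; the gripper's body (76 mm by 85 mm) begins 54 mm behind the grasp point. The pads swing forward as they close: fully open they stand 13 mm farther back than shut.
Start: joints at [-1.239, 0.15, 1.437, -0, 1.554, -0.134], TCP at [0.258, -0.514, 0.231] pointing down, gripper open.
Joint ranges: [-2.8, 2.8], [-0.68, 2.1], [0.12, 2.68], [-1.39, 4.53], [0.16, 2.79], [-2.81, 2.81]. Speed limits (rad/s): [1.89, 1.89, 2.22, 3.01, 3.01, 3.01].

INTERFACE

Orientations are given as a 3x3 rotation matrix whose columns are the frame's x, y, z axes.
In Python, from cell import env gives the robot as it stands.
- The arm moves only by the tool servo_tool, never from a script. Its argument "targets" is a list of rows, each a list of 3 entries, a list of its own where there are three numbers: the turn, a rotation vector about the tool's x, y, z in degrees, then the shift along the tool's x, y, z in cm, then the closure, from -1 (fully open) to 1 (shut). In form: [[[ax, ay, az], [dx, dy, dz], gripper], ...]. A call has 1 to 5 rows; each row is the pose to reach, as a shift and turn from the pose commanded when the call began, along the tool's axes at that moment; what a row does not reach only later rows make up. A row lasts 1/12 s, in which the tool goes at most 41.7 mm and 7.16 degrees, less where a joint would pass 70% of its speed; a pose out of reach is approached as far as the arm can. A call with a gripper value outside its range is refused whole. The fingers move at their own pace and stop on an object; "squeeze" is the grip in N (left out, the last holds). Time passes only in rows, so rows that repeat a pose let the fingers close. It gives the time, the measured TCP pose, the force and the opening at its end, in the units of the state.
- env.get_state(): the state, without advancing time (a new reading comes with each control period).
- env.read_camera(name): name is "scene" or "top" or "wrist"; returns (picture, depth): 480x640x3 uint8, red, green, blue; 480x640 float32, m along the optical axis (not along the pixel's ray), 0 where there is no reading.
- env.camera_model(name): a dict with "camera_matrix" (3x3 intrinsics, pixels), "T" (4x4, takes a point from camera to world coordinates). Camera axes: x right, y down, z forward; pixel columns grow to the right and rows downward; lengths in m; the calibration is good to about 2 mm. The wrist camera is an equidistant fisheye: a pixel r from the principal point sees the ray r / f radians off the axis. A picture is of the moment at which its call begins: read the wrist's pose just before it. camera_model takes no time and is no camera call; for the wrist camera it gives the pose at the moment of the call.
- env.job_done(): hands the job in, once; it reports no verdict.
The state is a dict: "t": time; "q": joint angles; "qd": joint speeds; "joint_torque": joint torques, N m; "position": TCP position; "tool_rot": TCP orientation; "force": force on the tool from outside, world axes, zero at the start; "wrist_torque": the same for the moment, N m; "finger_gap": finger opening in m.
Only numpy, scipy, OpenCV 4.12 (cv2) and the standard library are available. Lean on these libraries where they do the work, as an engineer would, in place of code of your own. Each camera call takes 0.05 s, during which the arm holds its last target.

## Working session

There is one attempt and no reset: what is moved stays moved. The work goes in short steps, Python scripts to look and compute and a tool call to move; the robot and the scene stay as the last step left them, time stands still between calls to the robot, and variables do not carry over. Pictures are saved under pics/ and viewed, and the job is handed in when it is done.

Besides the shell and the picture viewer there is one more tool, called after "Call:" by a JSON object that holds its "fn" and its "kwargs". servo_tool: Moves the arm, as the interface text tells. Its arguments: {"type":"object","properties":{"targets":{"type":"array","items":{"type":"array"}},"squeeze":{"type":"number"}},"required":["targets"]}

```bash
mkdir -p pics; ls; python3 - <<'E'
from cell import env
import cv2
s=env.get_state(); print(s)
for n in ("scene","top","wrist"):
    p,d=env.read_camera(n); cv2.imwrite(f"pics/{n}0.png",p[:,:,::-1])
    m=env.camera_model(n); print(n,m["camera_matrix"],m["T"])
E
```

```text
pics
{'t': 0.0, 'q': array([-1.23901571e+00,  1.50974974e-01,  1.43798410e+00,  2.61257974e-05,
        1.55380896e+00, -1.34033667e-01]), 'qd': array([-0.00010506, -0.00104673,  0.00082843,  0.00078935, -0.0003432 ,
        0.00078154]), 'joint_torque': array([ 5.54413127e-04, -7.13064051e+01, -5.70879686e+01, -2.45494784e-04,
        8.96778947e-03,  1.04229102e-04]), 'position': array([ 0.25815795, -0.51352992,  0.23070511]), 'tool_rot': array([[ 8.93456364e-01,  4.49149860e-01, -3.58152595e-04],
       [ 4.49149965e-01, -8.93455681e-01,  1.11977913e-03],
       [ 1.82955170e-04, -1.16133802e-03, -9.99999309e-01]]), 'force': array([-0.03455122,  0.22408321,  0.35175587]), 'wrist_torque': array([-0.00506476, -0.04704929, -0.04765877]), 'finger_gap': 0.08537646705908661}
scene [[597.61371117   0.         315.55797173]
 [  0.         597.61371117 249.24315908]
 [  0.           0.           1.        ]] [[ 0.24381502  0.79545556 -0.55480149  1.39277575]
 [ 0.9697516  -0.20684525  0.12960277 -0.07913698]
 [-0.01166481 -0.56961873 -0.82182628  1.28971588]
 [ 0.          0.          0.          1.        ]]
top [[623.54122641   0.         315.88914725]
 [  0.         623.54122641 225.57281494]
 [  0.           0.           1.        ]] [[-0.02800635 -0.98593551  0.16476288  0.27171437]
 [-0.99957227  0.02623362 -0.01292593  0.13082088]
 [ 0.00842181 -0.16505442 -0.9862485   1.78020965]
 [ 0.          0.          0.          1.        ]]
wrist [[371.64829954   0.         315.62245896]
 [  0.         371.64829954 240.99777909]
 [  0.           0.           1.        ]] [[ 4.49813483e-01 -8.52318331e-01 -2.66873179e-01  3.27490321e-01]
 [-8.93122498e-01 -4.29201693e-01 -1.34603526e-01 -4.77842822e-01]
 [ 1.82632074e-04  2.98896922e-01 -9.54285385e-01  3.73560348e-01]
 [ 0.00000000e+00  0.00000000e+00  0.00000000e+00  1.00000000e+00]]
```

View pics/scene0.png

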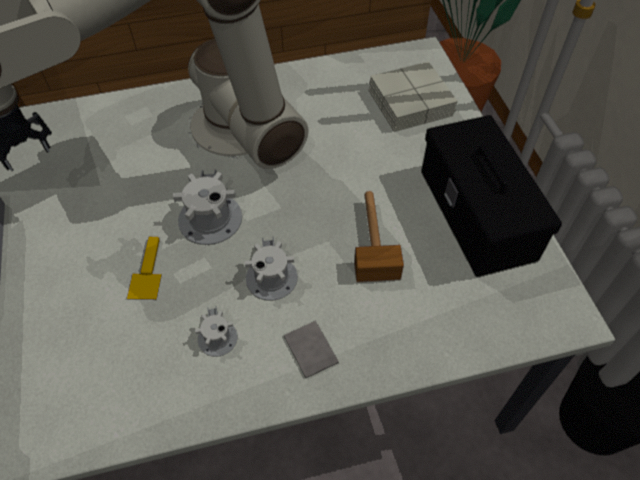

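View pics/top0.png

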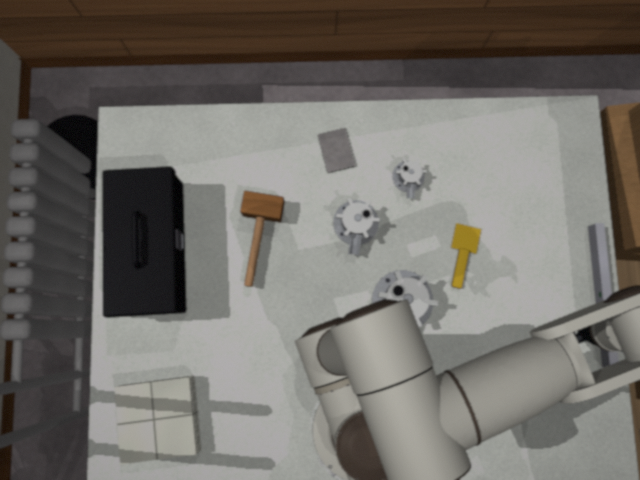

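View pics/wrist0.png

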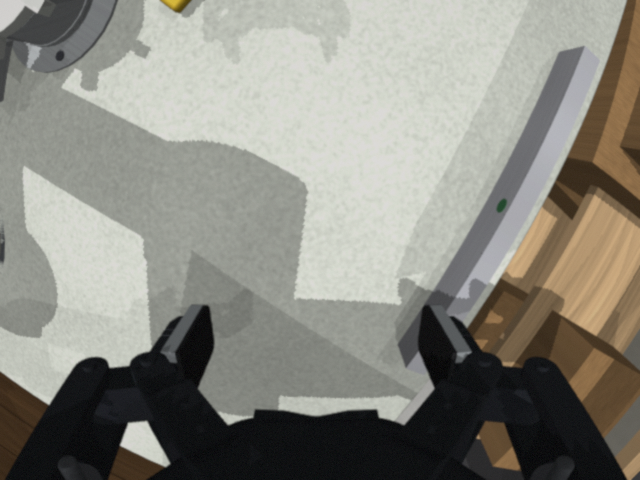

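Three look-alikes (scene px): large at (206,205), middle at (270,265), small at (216,330). In the top view they are at (405,297), (357,220) and (410,177). The middle-sized one, at top (357,220), fits. I'll confirm with an enlarged crop and a measurement.

```bash
cat > h.py <<'E'
import numpy as np,cv2
from cell import env
def world(name,d,m=None):
    m=m or env.camera_model(name);K=m["camera_matrix"];T=np.array(m["T"])
    v,u=np.mgrid[0:480,0:640]
    P=np.stack([(u-K[0,2])/K[0,0]*d,(v-K[1,2])/K[1,1]*d,d],-1)
    return P@T[:3,:3].T+T[:3,3]
def proj(name,X):
    m=env.camera_model(name);K=m["camera_matrix"];T=np.array(m["T"])
    c=(np.atleast_2d(X)-T[:3,3])@T[:3,:3]
    return c[:,:2]/c[:,2:]*K[0,0]+K[:2,2]
E
python3 - <<'E'
from h import *
for n,(u0,v0,w,h) in (("top",(310,170,100,100)),("scene",(220,215,100,100))):
    p,d=env.read_camera(n); np.savez(f"{n}.npz",p=p,d=d)
    cv2.imwrite(f"pics/{n}_crop.png",cv2.resize(p[v0:v0+h,u0:u0+w,::-1],(600,600),interpolation=cv2.INTER_CUBIC))
    W=world(n,d); 
    # wheel top faces: z hist near
    sub=W[v0:v0+h,u0:u0+w].reshape(-1,3); 
    sel=sub[(sub[:,2]>0.076)&(sub[:,2]<0.09)]
    print(n,len(sel),sel.min(0),sel.max(0),np.median(sel,0))
    c=cv2.minEnclosingCircle(sel[:,:2].astype(np.float32)); print(c)
W=world("top",np.load("top.npz")["d"])
for (u,v) in ((403,310),(357,220),(410,175)): print(W[v-2:v+3,u-2:u+3].reshape(-1,3).mean(0))
E
```

```text
top 804 [ 0.52029051 -0.06418044  0.07600806] [0.63119105 0.05238649 0.0899661 ] [ 0.57491866 -0.00575402  0.08234385]
((0.5757408142089844, -0.005958580411970615), 0.06008535251021385)
scene 1028 [ 0.52541812 -0.06463784  0.07602452] [0.63522748 0.05323569 0.08960449] [ 0.58383514 -0.00677099  0.08192942]
((0.5821295380592346, -0.0064534335397183895), 0.06085042655467987)
[ 0.30143056 -0.03104962  0.6859527 ]
[ 0.56786955 -0.00553097  0.08286318]
[ 0.69766749 -0.16304235  0.05941931]
```

View pics/top_crop.png

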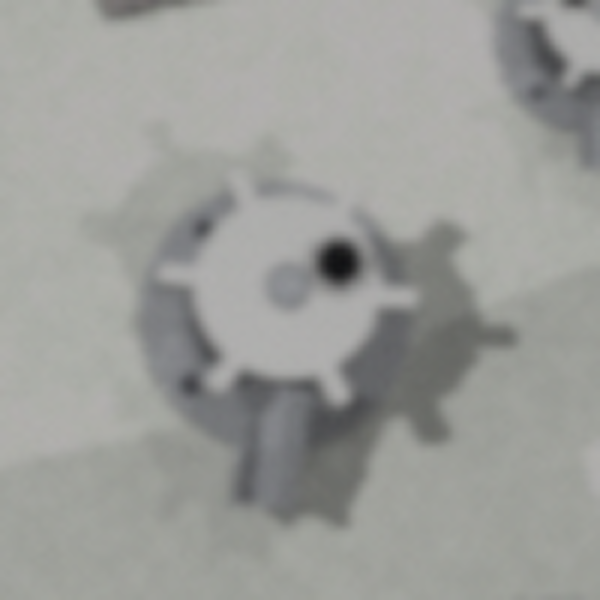

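View pics/scene_crop.png

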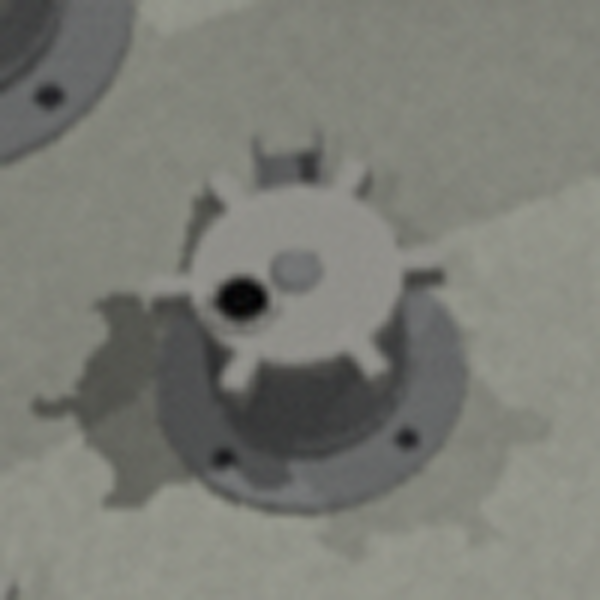

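The crop confirms it. The middle tin's wheel reaches 60 mm and its face is at 82 mm. Its mouth is the dark spot at top (366,213), its hub is at (358,218), and the chute points down to (356,252). Next I'll fit the hub, yaw and joint, and locate the neighbours.

```bash
python3 - <<'E'
from h import *
from scipy.optimize import least_squares
# ray-plane at given z
def rp(n,uv,z):
    m=env.camera_model(n);K=m["camera_matrix"];T=np.array(m["T"])
    r=T[:3,:3]@np.array([(uv[0]-K[0,2])/K[0,0],(uv[1]-K[1,2])/K[1,1],1]); o=T[:3,3]
    return o+r*(z-o[2])/r[2]
ct=lambda x,y:((x+.5)/6-.5+310,(y+.5)/6-.5+170)
cs=lambda x,y:((x+.5)/6-.5+220,(y+.5)/6-.5+215)
print("hub",rp("top",ct(288,287),.082),rp("scene",cs(297,270),.082))
print("mouth",rp("top",ct(339,261),.085),rp("scene",cs(241,298),.085))
for n,f,L in (("top",ct,[(415,297),(335,402),(213,390),(162,272),(242,180),(362,205)]),("scene",cs,[(145,288),(232,388),(378,372),(440,275),(362,172),(212,180)])):
    H=rp(n,f(288,287) if n=="top" else f(297,270),.082)
    for p in L:
        q=rp(n,f(*p),.082)-H; print(n,np.round(q[:2],4),np.hypot(*q[:2]).round(4),np.degrees(np.arctan2(q[1],q[0])).round(1))
print("chute top",rp("top",ct(278,505),.03)) 
for n in("top","scene"):
    D=np.load(n+".npz");W=world(n,D["d"])
    for nm,box in (("big",(0.25,0.5,-.25,.05)),("small",(.62,.8,-.25,-.08)),("mid",(.5,.66,-.09,.08)),("mallet",(.4,.8,.12,.35))):
        k=(W[...,0]>box[0])&(W[...,0]<box[1])&(W[...,1]>box[2])&(W[...,1]<box[3])&(W[...,2]>.03)&(W[...,2]<.15)
        s=W[k]; print(n,nm,len(s),s.min(0).round(3),s.max(0).round(3),np.percentile(s[:,2],90).round(3))
E
```

```text
hub [ 0.57523697 -0.00749661  0.082     ] [ 0.57869293 -0.00556535  0.082     ]
mouth [ 0.5862561  -0.03126024  0.085     ] [ 0.58833152 -0.03030341  0.085     ]
top [-0.0062 -0.0584] 0.0588 -96.1
top [-0.0542 -0.0195] 0.0576 -160.2
top [-0.0471  0.0363] 0.0595 142.4
top [0.0086 0.0579] 0.0585 81.6
top [0.0509 0.0194] 0.0545 20.8
top [ 0.0377 -0.0358] 0.052 -43.5
scene [-0.0069 -0.0613] 0.0617 -96.4
scene [ 0.0487 -0.0363] 0.0607 -36.7
scene [0.0559 0.0214] 0.0599 20.9
scene [0.017  0.0556] 0.0581 73.0
scene [-0.041   0.0358] 0.0544 138.9
scene [-0.0526 -0.025 ] 0.0583 -154.6
chute top [ 0.48038552 -0.00294615  0.03      ]
top big 1346 [ 0.274 -0.207  0.03 ] [0.5   0.02  0.123] 0.115
top small 548 [ 0.643 -0.208  0.03 ] [ 0.747 -0.122  0.069] 0.064
top mid 1086 [ 0.5   -0.064  0.032] [0.631 0.052 0.096] 0.087
top mallet 1649 [0.402 0.198 0.031] [0.663 0.32  0.082] 0.074
scene big 2393 [ 0.251 -0.209  0.03 ] [0.5  0.05 0.15] 0.113
scene small 782 [ 0.644 -0.209  0.03 ] [ 0.753 -0.123  0.068] 0.062
scene mid 1358 [ 0.5   -0.066  0.03 ] [0.637 0.053 0.093] 0.085
scene mallet 1941 [0.401 0.197 0.03 ] [0.671 0.32  0.077] 0.072
```

```bash
cat >> h.py <<'E'
from scipy.spatial.transform import Rotation as R
def go(x,y,z,yaw):
    s=env.get_state(); A=np.array(s["tool_rot"]); a=np.radians(yaw)
    B=np.array([[np.cos(a),np.sin(a),0],[np.sin(a),-np.cos(a),0],[0,0,-1]])
    rv=R.from_matrix(A.T@B).as_rotvec(degrees=True)
    print("t",round(s["t"],2),"turn",rv.round(1),"shift cm",(A.T@(np.array([x,y,z])-s["position"])*100).round(2),"F",s["force"].round(1),"gap",round(s["finger_gap"],4))
E
python3 -c "
from h import *
go(.69,.05,.2,180)"
```

```text
t 0.25 turn [  -0.    -0.  -153.3] shift cm [ 63.89 -30.96   3.13] F [-0.6  1.4 -0.3] gap 0.0856
```

Call:
{"fn": "servo_tool", "kwargs": {"targets": [[[0, 0, -150], [64, -31, 2], 1], [[0, 0, -150], [64, -31, 2], 1], [[0, 0, -150], [64, -31, 2], 1], [[0, 0, -150], [64, -31, 2], 1], [[0, 0, -150], [64, -31, 2], 1]], "squeeze": 30}}

```text
t: 0.67
position: [0.3856, -0.3467, 0.2254]
tool_rot: [[0.457, 0.89, 0.0], [0.89, -0.457, 0.0], [0.0, 0.0, -1.0]]
force: [1.2, -0.5, 0.3]
finger_gap: 0.0256
```

```bash
python3 -c "
from h import *
go(.69,.05,.2,180);print(env.get_state()['position'])"
```

```text
t 0.67 turn [   0.     0.  -117.2] shift cm [49.2   8.96  2.54] F [ 1.2 -0.5  0.3] gap 0.0256
[ 0.38557831 -0.3467129   0.22540406]
```

Call:
{"fn": "servo_tool", "kwargs": {"targets": [[[0, 0, -117], [49, 9, 2], 1], [[0, 0, -117], [49, 9, 2], 1], [[0, 0, -117], [49, 9, 2], 1], [[0, 0, -117], [49, 9, 2], 1], [[0, 0, -117], [49, 9, 2], 1]]}}

```text
t: 1.08
position: [0.5137, -0.1822, 0.2171]
tool_rot: [[-0.151, 0.989, 0.0], [0.989, 0.151, -0.0], [-0.0, 0.0, -1.0]]
force: [0.5, -1.3, -0.8]
finger_gap: -0.0001
```

```bash
python3 -c "
from h import *
go(.69,.05,.2,180);print(env.get_state()['position'])"
```

```text
t 1.08 turn [  0.    0.  -81.3] shift cm [20.3  20.93  1.72] F [ 0.5 -1.3 -0.8] gap -0.0001
[ 0.51368286 -0.18220659  0.21713163]
```

Call:
{"fn": "servo_tool", "kwargs": {"targets": [[[0, 0, -81], [20, 21, 1.5], 1], [[0, 0, -81], [20, 21, 1.5], 1], [[0, 0, -81], [20, 21, 1.5], 1], [[0, 0, -81], [20, 21, 1.5], 1], [[0, 0, -81], [20, 21, 1.5], 1]]}}

```text
t: 1.5
position: [0.6421, -0.0184, 0.2061]
tool_rot: [[-0.701, 0.713, -0.0], [0.713, 0.701, 0.0], [0.0, -0.0, -1.0]]
force: [-0.1, -1.0, 0.9]
finger_gap: 0.0
```

```bash
python3 -c "
from h import *
go(.69,.05,.2,180);print(env.get_state()['position'])"
```

```text
t 1.5 turn [  0.   -0.  -45.5] shift cm [1.52 8.21 0.61] F [-0.1 -1.   0.9] gap 0.0
[ 0.64205795 -0.01839301  0.20612198]
```

Call:
{"fn": "servo_tool", "kwargs": {"targets": "[[[0, 0, -45.5], [1.5, 8.2, 1], [1][0]], [[0, 0, -45.5], [1.5, 8.2, 2], 1], [[0, 0, -45.5], [1.5, 8.2, 2], 1], [[0, 0, -45.5], [1.5, 8.2, 3], 1], [[0, 0, -45.5], [1.5, 8.2, 4], 1]]"}}

```text
servo_tool: Invalid argument: targets='[[[0, 0, -45.5], [1.5, 8.2, 1], [1][0]], [[0, 0, -45.5], [1.5, 8.2, 2], 1], [[0, 0, -45.5], [1.5, 8.2, 2], 1], [[0, 0, -45.5], [1.5, 8.2, 3], 1], [[0, 0, -45.5], [1.5, 8.2, 4], 1]]' is not valid JSON
```

Call:
{"fn": "servo_tool", "kwargs": {"targets": [[[0, 0, -45.5], [1.5, 8.2, 1], 1], [[0, 0, -45.5], [1.5, 8.2, 2], 1], [[0, 0, -45.5], [1.5, 8.2, 2], 1], [[0, 0, -45.5], [1.5, 8.2, 3], 1], [[0, 0, -45.5], [1.5, 8.2, 4], 1]]}}

```text
t: 1.92
position: [0.6899, 0.0484, 0.1655]
tool_rot: [[-0.986, 0.167, -0.0], [0.167, 0.986, 0.0], [0.0, -0.0, -1.0]]
force: [0.1, 0.2, 0.4]
finger_gap: 0.0001
```

Call:
{"fn": "servo_tool", "kwargs": {"targets": [[[0, 0, -9.5], [0, 0, 0], 1], [[0, 0, -9.5], [0, 0, 0], 1], [[0, 0, -9.5], [0, 0, 0], 1]]}}

```text
t: 2.17
position: [0.6895, 0.0475, 0.1659]
tool_rot: [[-1.0, 0.008, -0.001], [0.008, 1.0, 0.0], [0.001, 0.0, -1.0]]
force: [-0.3, -0.7, -0.4]
finger_gap: -0.0001
```

```bash
python3 -c "
from h import *
go(.69,.05,.12,180)
for n in ('wrist','top','scene'):
    p,d=env.read_camera(n); np.savez(n+'1.npz',p=p,d=d)
    if n=='top': p=cv2.resize(p[170:270,310:410],(600,600),interpolation=cv2.INTER_CUBIC)
    if n=='scene': p=cv2.resize(p[215:315,220:320],(600,600),interpolation=cv2.INTER_CUBIC)
    cv2.imwrite(f'pics/{n}1.png',p[:,:,::-1])
print(env.get_state()['position'],env.camera_model('wrist')['T'])"
```

```text
t 2.17 turn [ 0.  -0.  -0.4] shift cm [-0.05  0.25  4.59] F [-0.3 -0.7 -0.4] gap -0.0001
[0.68958917 0.04739843 0.16636286] [[ 0.01142435  0.95437019  0.29840748  0.61446232]
 [ 0.9999341  -0.01056487 -0.0044932   0.04990757]
 [-0.00113554  0.29843914 -0.95442799  0.30907396]
 [ 0.          0.          0.          1.        ]]
```

View pics/wrist1.png

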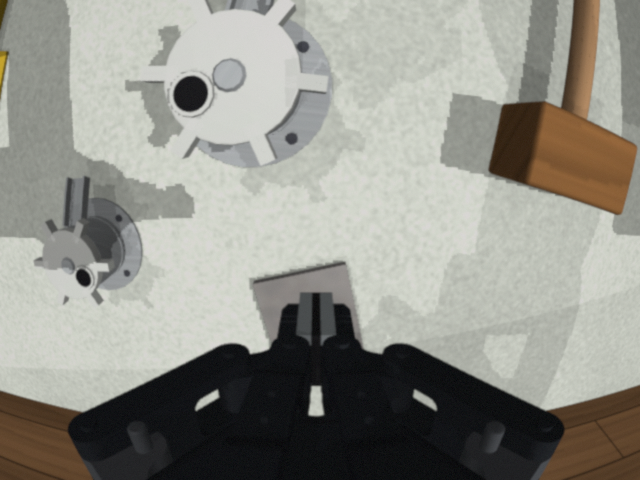

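View pics/scene1.png

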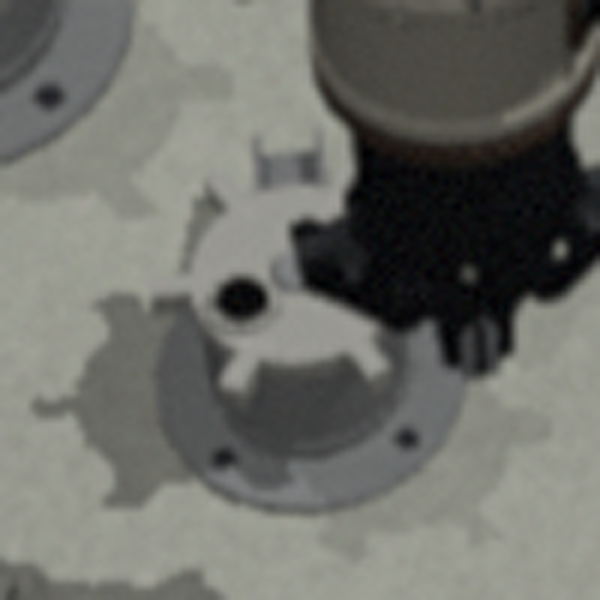

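The wrist view shows the wheel clearly: hub at (229,74), mouth at (190,93), lobe ends at (186,155), (267,161), (326,83) and (133,73). The shut fingers are slim, about 2 cm across at (316,320).

```bash
cat >> h.py <<'E'
def wray(uv,z,T=None):
    m=env.camera_model("wrist");K=m["camera_matrix"];T=np.array(m["T"]) if T is None else T
    v=np.array(uv,float)-K[:2,2]; r=np.hypot(*v); th=r/K[0,0]
    c=np.r_[v/r*np.sin(th),np.cos(th)]; w=T[:3,:3]@c; o=T[:3,3]
    return o+w*(z-o[2])/w[2]
E
python3 -c "
from h import *
H=wray((229,74),.082);print('hub',H)
M=wray((190.5,93),.085)-H;print('mouth',M,np.degrees(np.arctan2(M[1],M[0])))
for p in ((131,73),(186,155),(267,161),(326,83),(291,5)):
    q=wray(p,.082)-H;print(q.round(4),np.hypot(*q[:2]).round(4),np.degrees(np.arctan2(q[1],q[0])).round(1))
for p in ((297,293),(335,293),(300,330),(333,330)):print(wray(p,.166))
p=np.load('wrist1.npz')['p'][240:400,220:420];cv2.imwrite('pics/fing.png',cv2.resize(p,(750,600))[:,:,::-1])
"
```

```text
hub [ 0.578542   -0.00258897  0.082     ]
mouth [ 0.01019934 -0.02407464  0.003     ] -67.03982110212002
[-0.0087 -0.0672  0.    ] 0.0677 -97.4
[ 0.0491 -0.0298  0.    ] 0.0574 -31.3
[0.0553 0.0223 0.    ] 0.0596 21.9
[0.0081 0.0588 0.    ] 0.0593 82.1
[-0.0427  0.0382  0.    ] 0.0574 138.2
[0.68226844 0.04105323 0.166     ]
[0.68244598 0.0572061  0.166     ]
[0.70066424 0.04179911 0.166     ]
[0.70082861 0.0565018  0.166     ]
```

View pics/fing.png

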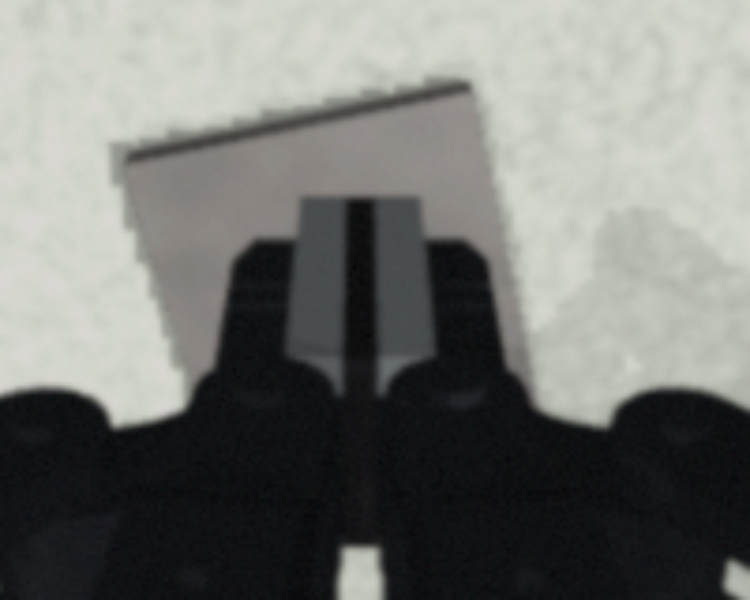

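```bash
python3 -c "
from h import *
D=np.load('wrist1.npz')['d'];m=env.camera_model('wrist');K=m['camera_matrix'];T=m['T']
def p3(u,v):
    w=np.array([u,v],float)-K[:2,2]; r=np.hypot(*w); th=r/K[0,0]
    c=np.r_[w/r*np.tan(th),1]*D[v,u]; return (T[:3,:3]@c+T[:3,3]).round(4)
print(env.get_state()['position'])
for u,v in ((303,295),(330,295),(305,320),(328,320),(288,306),(345,306),(284,325),(348,325),(300,330)):print(u,v,p3(u,v))
"
```

```text
[0.68958917 0.04739843 0.16636286]
303 295 [0.6802 0.0439 0.1723]
330 295 [0.6805 0.0549 0.172 ]
305 320 [0.6797 0.0453 0.1939]
328 320 [0.6794 0.0534 0.1946]
288 306 [0.6838 0.0378 0.175 ]
345 306 [0.6834 0.0607 0.1764]
284 325 [0.6832 0.0375 0.1915]
348 325 [0.6837 0.0608 0.191 ]
300 330 [0.6795 0.0438 0.2011]
```

Call:
{"fn": "servo_tool", "kwargs": {"targets": [[[0, 0, 0], [0, -0.1, 3], 1], [[0, 0, 0], [0, -0.1, 6], 1], [[0, 0, 0], [0, -0.1, 8], 1], [[0, 0, 0], [0, -0.1, 9.3], 1], [[0, 0, 0], [0, -0.1, 9.3], 1]]}}

```text
t: 2.73
position: [0.6884, 0.0464, 0.0705]
tool_rot: [[-1.0, 0.011, -0.004], [0.011, 1.0, 0.0], [0.004, 0.0, -1.0]]
force: [0.7, -0.2, -0.6]
finger_gap: -0.0
```

Call:
{"fn": "servo_tool", "kwargs": {"targets": [[[0, 0, 0], [1.5, 0, 0], 1], [[0, 0, 0], [3, 0, 0], 1], [[0, 0, 0], [4.5, 0, 0], 1], [[0, 0, 0], [5.3, 0, 0], 1], [[0, 0, 0], [5.3, 0, 0], 1]]}}

```text
t: 3.15
position: [0.6362, 0.0471, 0.075]
tool_rot: [[-1.0, 0.01, 0.002], [0.01, 1.0, 0.0], [-0.002, 0.0, -1.0]]
force: [-0.8, 0.3, 0.6]
finger_gap: -0.0002
```

```bash
python3 -c "
from h import *
go(.636,.03,.073,180)
p,d=env.read_camera('wrist'); cv2.imwrite('pics/wrist2.png',p[:,:,::-1])
print(env.get_state()['position'])"
```

```text
t 3.15 turn [ 0.   0.1 -0.6] shift cm [ 0.   -1.71  0.2 ] F [-0.8  0.3  0.6] gap -0.0002
[0.63705857 0.04693256 0.07483811]
```

View pics/wrist2.png

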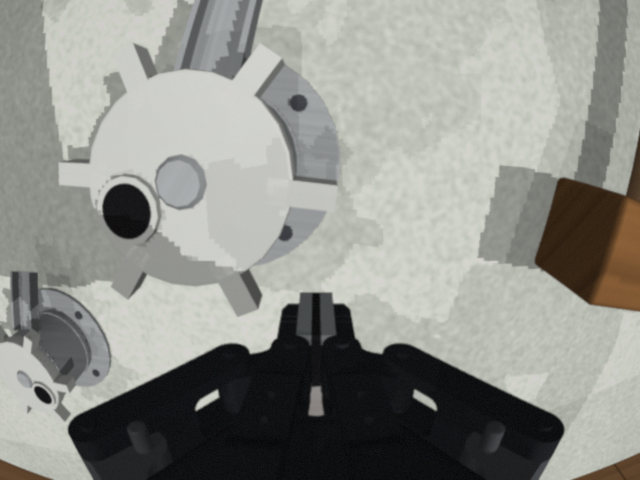

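Call:
{"fn": "servo_tool", "kwargs": {"targets": [[[0, 0, 0], [0, -0.8, 0.2], 1], [[0, 0, 0], [0, -1.6, 0.2], 1], [[0, 0, 0], [0, -2.2, 0.2], 1], [[0, 0, 0], [0, -2.7, 0.2], 1], [[0, 0, 0], [0, -3.2, 0.2], 1]]}}

```text
t: 3.62
position: [0.6365, 0.0141, 0.0713]
tool_rot: [[-1.0, 0.011, 0.0], [0.011, 1.0, 0.0], [-0.0, 0.0, -1.0]]
force: [1.9, 1.2, 0.9]
finger_gap: 0.0003
```

```bash
cat > snap.py <<'E'
import sys
from h import *
s=env.get_state();p,d=env.read_camera('wrist'); cv2.imwrite(f'pics/{sys.argv[1]}.png',p[:,:,::-1])
print(s['t'],s['position'].round(4),s['force'].round(1))
E
python3 snap.py w3
```

```text
3.6167 [0.6365 0.0141 0.0713] [1.9 1.2 0.9]
```

View pics/w3.png

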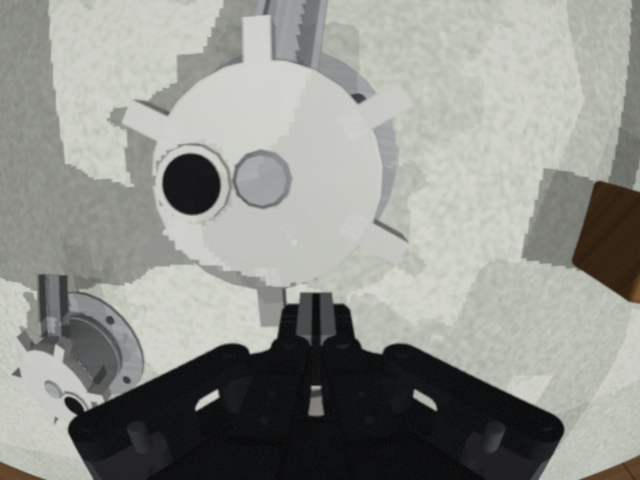

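Call:
{"fn": "servo_tool", "kwargs": {"targets": [[[0, 0, 0], [0, -0.3, 0], 1], [[0, 0, 0], [0, -0.5, 0], 1], [[0, 0, 0], [0, -0.7, 0], 1]]}}

```text
t: 3.92
position: [0.6361, 0.0078, 0.0712]
tool_rot: [[-1.0, 0.01, -0.0], [0.01, 1.0, 0.0], [0.0, 0.0, -1.0]]
force: [0.7, 0.0, 1.0]
finger_gap: 0.0001
```

```bash
python3 snap.py w4
```

```text
3.9167 [0.6361 0.0078 0.0712] [0.7 0.  1. ]
```

View pics/w4.png

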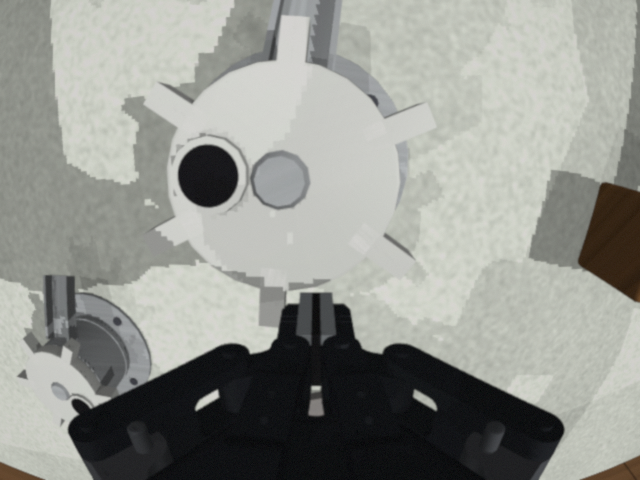

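Call:
{"fn": "servo_tool", "kwargs": {"targets": [[[0, 0, 0], [0, -0.2, 0], 1], [[0, 0, 0], [0, -0.4, 0], 1], [[0, 0, 0], [0, -0.5, 0], 1]]}}

```text
t: 4.22
position: [0.636, 0.0028, 0.0713]
tool_rot: [[-1.0, 0.01, -0.0], [0.01, 1.0, -0.0], [0.0, -0.0, -1.0]]
force: [-0.2, -1.0, -0.2]
finger_gap: -0.0001
```

```bash
python3 snap.py w5
```

```text
4.2167 [0.636  0.0028 0.0713] [-0.2 -1.  -0.2]
```

View pics/w5.png

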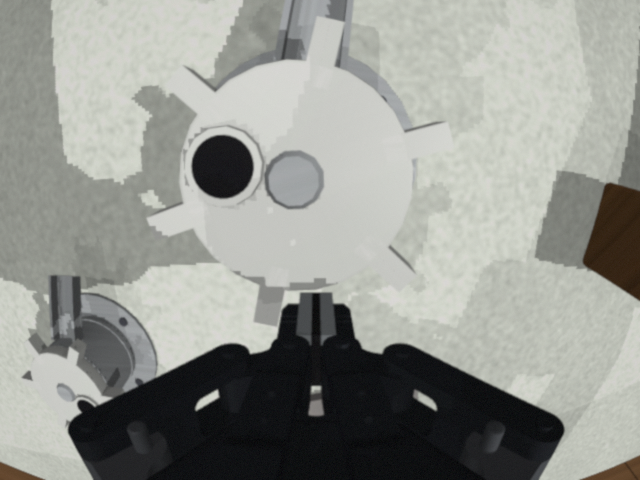

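Call:
{"fn": "servo_tool", "kwargs": {"targets": [[[0, 0, 0], [0, -0.15, 0], 1], [[0, 0, 0], [0, -0.3, 0], 1]]}}

```text
t: 4.43
position: [0.6363, -0.0003, 0.0714]
tool_rot: [[-1.0, 0.01, 0.0], [0.01, 1.0, -0.0], [-0.0, -0.0, -1.0]]
force: [1.1, -0.9, 0.2]
finger_gap: -0.0001
```

```bash
python3 snap.py w6
```

```text
4.4333 [ 6.363e-01 -3.000e-04  7.140e-02] [ 1.1 -0.9  0.2]
```

View pics/w6.png

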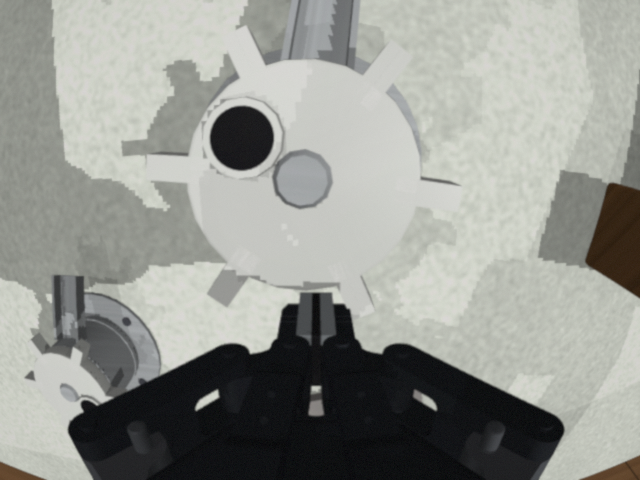

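It snapped on. Now I'll withdraw radially and check the rest.

Call:
{"fn": "servo_tool", "kwargs": {"targets": [[[0, 0, 0], [-0.6, -0.2, 0], 1], [[0, 0, 0], [-1.8, -0.2, 0], 1], [[0, 0, 0], [-3.2, 0, 0], 1], [[0, 0, 0], [-4.3, 2, 0], 1], [[0, 0, 0], [-4.3, 4.7, 0], 1]]}}

```text
t: 4.9
position: [0.6814, 0.0454, 0.0711]
tool_rot: [[-1.0, 0.013, 0.0], [0.013, 1.0, -0.0], [-0.0, -0.0, -1.0]]
force: [0.3, 0.3, -0.9]
finger_gap: -0.0
```

Call:
{"fn": "servo_tool", "kwargs": {"targets": [[[0, 0, 0], [0, 0, 0], 1], [[0, 0, 0], [0, 0, 0], 1], [[0, 0, 0], [0, 0, 0], 1]]}}

```text
t: 5.15
position: [0.6796, 0.0464, 0.0712]
tool_rot: [[-1.0, 0.01, -0.0], [0.01, 1.0, -0.0], [0.0, -0.0, -1.0]]
force: [0.0, 0.7, -0.2]
finger_gap: 0.0004
```

```bash
python3 snap.py w7
```

```text
5.15 [0.6796 0.0464 0.0712] [ 0.   0.7 -0.2]
```

View pics/w7.png

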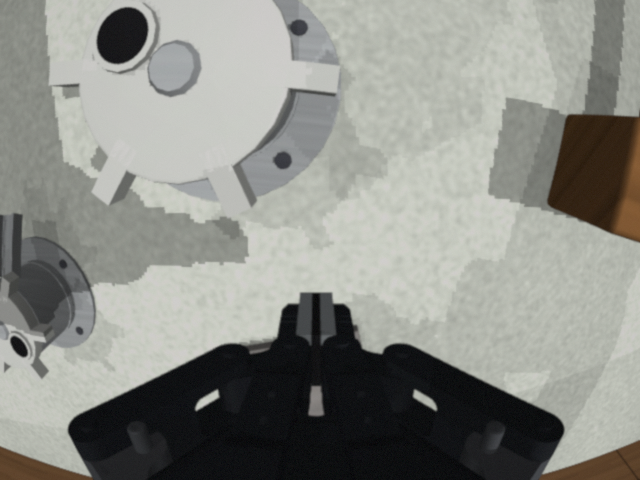

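The wheel has moved exactly one click: hub (174,67), mouth (124,37). I'll let it rest for over a second and measure the angle.

Call:
{"fn": "servo_tool", "kwargs": {"targets": [[[0, 0, 0], [0, 0, 0], 1], [[0, 0, 0], [0, 0, 0], 1], [[0, 0, 0], [0, 0, 0], 1], [[0, 0, 0], [0, 0, 0], 1], [[0, 0, 0], [0, 0, 0], 1]]}}

```text
t: 5.62
position: [0.6796, 0.0463, 0.0714]
tool_rot: [[-1.0, 0.01, 0.0], [0.01, 1.0, 0.0], [-0.0, 0.0, -1.0]]
force: [0.2, -0.5, 0.4]
finger_gap: 0.0003
```

Call:
{"fn": "servo_tool", "kwargs": {"targets": [[[0, 0, 0], [0, 0, 0], 1], [[0, 0, 0], [0, 0, 0], 1], [[0, 0, 0], [0, 0, 0], 1], [[0, 0, 0], [0, 0, 0], 1], [[0, 0, 0], [0, 0, 0], 1]]}}

```text
t: 6.03
position: [0.6796, 0.0466, 0.0713]
tool_rot: [[-1.0, 0.01, -0.0], [0.01, 1.0, 0.0], [0.0, 0.0, -1.0]]
force: [0.3, 0.9, -0.6]
finger_gap: 0.0002
```

Call:
{"fn": "servo_tool", "kwargs": {"targets": [[[0, 0, 0], [0, 0, 0], 1], [[0, 0, 0], [0, 0, 0], 1], [[0, 0, 0], [0, 0, 0], 1], [[0, 0, 0], [0, 0, 0], 1], [[0, 0, 0], [0, 0, 0], 1]]}}

```text
t: 6.45
position: [0.6796, 0.0465, 0.0713]
tool_rot: [[-1.0, 0.01, -0.0], [0.01, 1.0, 0.0], [0.0, 0.0, -1.0]]
force: [0.3, 0.0, -0.7]
finger_gap: 0.0002
```

```bash
python3 snap.py w8; python3 -c "
from h import *
H=wray((174,67),.082);print('hub',H)
M=wray((124,37),.085)-H;print('mouth',M,np.degrees(np.arctan2(M[1],M[0])))
for p in ((102,196),(240,205),(338,77)):
    q=wray(p,.082)-H;print(q.round(4),np.hypot(*q[:2]).round(4),np.degrees(np.arctan2(q[1],q[0])).round(1))
print(env.get_state()['t'])
go(.6363,.0464,.0712,180)"
```

```text
6.45 [0.6796 0.0465 0.0713] [ 0.3  0.  -0.7]
hub [ 0.57881563 -0.00265814  0.082     ]
mouth [-0.01447258 -0.01979305  0.003     ] -126.17409176008563
[ 0.047  -0.0353  0.    ] 0.0588 -36.9
[0.0528 0.0233 0.    ] 0.0577 23.9
[0.0072 0.0593 0.    ] 0.0598 83.0
6.5
t 6.5 turn [ 0.  -0.  -0.6] shift cm [ 4.33 -0.05  0.01] F [-0.2  0.1  0.8] gap 0.0001
```

It rests one click on: mouth bearing -67° → -126°, rested 1.5 s. Second click, with the same push.

Call:
{"fn": "servo_tool", "kwargs": {"targets": [[[0, 0, 0], [1.5, 0, 0], 1], [[0, 0, 0], [3, 0, 0], 1], [[0, 0, 0], [4, 0, 0], 1], [[0, 0, 0], [4.3, 0, 0], 1], [[0, 0, 0], [4.3, 0, 0], 1]]}}

```text
t: 6.92
position: [0.6363, 0.047, 0.0717]
tool_rot: [[-1.0, 0.01, 0.0], [0.01, 1.0, 0.0], [-0.0, 0.0, -1.0]]
force: [-0.5, -0.4, 0.5]
finger_gap: -0.0005
```

Call:
{"fn": "servo_tool", "kwargs": {"targets": [[[0, 0, 0], [0, -0.8, 0], 1], [[0, 0, 0], [0, -1.6, 0], 1], [[0, 0, 0], [0, -2.2, 0], 1], [[0, 0, 0], [0, -2.7, 0], 1], [[0, 0, 0], [0, -3.2, 0], 1]]}}

```text
t: 7.33
position: [0.6365, 0.0141, 0.0713]
tool_rot: [[-1.0, 0.011, 0.0], [0.011, 1.0, 0.0], [-0.0, 0.0, -1.0]]
force: [2.1, 0.9, 0.7]
finger_gap: 0.0003
```

Call:
{"fn": "servo_tool", "kwargs": {"targets": [[[0, 0, 0], [0, -0.3, 0], 1], [[0, 0, 0], [0, -0.5, 0], 1], [[0, 0, 0], [0, -0.7, 0], 1]]}}

```text
t: 7.58
position: [0.6361, 0.0076, 0.0712]
tool_rot: [[-1.0, 0.01, -0.0], [0.01, 1.0, 0.0], [0.0, 0.0, -1.0]]
force: [0.2, 0.4, 0.4]
finger_gap: -0.0001
```

Call:
{"fn": "servo_tool", "kwargs": {"targets": [[[0, 0, 0], [0, -0.2, 0], 1], [[0, 0, 0], [0, -0.4, 0], 1], [[0, 0, 0], [0, -0.5, 0], 1]]}}

```text
t: 7.83
position: [0.636, 0.0027, 0.0712]
tool_rot: [[-1.0, 0.01, -0.0], [0.01, 1.0, -0.0], [0.0, -0.0, -1.0]]
force: [-0.8, 0.1, 0.7]
finger_gap: -0.0003
```

```bash
python3 snap.py w9
```

```text
7.8333 [0.636  0.0027 0.0712] [-0.8  0.1  0.7]
```

View pics/w9.png

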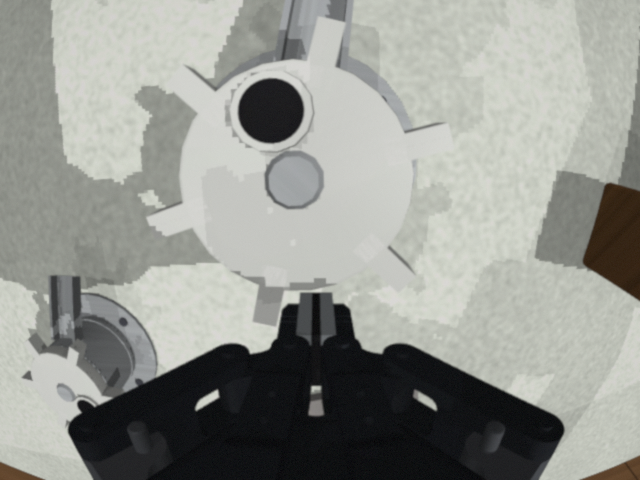

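The state is the same as before the first snap (mouth at (271,110)), so I'll repeat the final 3 mm.

Call:
{"fn": "servo_tool", "kwargs": {"targets": [[[0, 0, 0], [0, -0.15, 0], 1], [[0, 0, 0], [0, -0.3, 0], 1]]}}

```text
t: 8.05
position: [0.6362, -0.0002, 0.0714]
tool_rot: [[-1.0, 0.01, 0.0], [0.01, 1.0, -0.0], [-0.0, -0.0, -1.0]]
force: [0.9, -0.2, 0.7]
finger_gap: 0.0002
```

```bash
python3 snap.py w10
```

```text
8.05 [ 6.362e-01 -2.000e-04  7.140e-02] [ 0.9 -0.2  0.7]
```

View pics/w10.png

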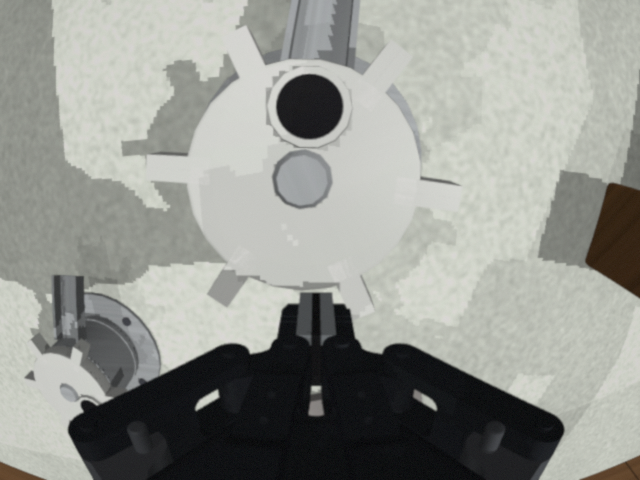

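The mouth (309,106) is now in line with the chute. I'll withdraw radially, then up and away.

Call:
{"fn": "servo_tool", "kwargs": {"targets": [[[0, 0, 0], [-0.6, -0.2, 0], 1], [[0, 0, 0], [-1.8, -0.2, 0], 1], [[0, 0, 0], [-3.2, 0, 0], 1], [[0, 0, 0], [-4.5, 1, 0], 1], [[0, 0, 0], [-5, 2, -1], 1]]}}

```text
t: 8.52
position: [0.687, 0.0194, 0.0793]
tool_rot: [[-1.0, 0.011, -0.003], [0.011, 1.0, 0.0], [0.003, 0.0, -1.0]]
force: [0.5, 0.6, -0.4]
finger_gap: -0.0001
```

Call:
{"fn": "servo_tool", "kwargs": {"targets": [[[0, 0, 0], [-1, 1, -3], 1], [[0, 0, 0], [-2, 2, -7], 1], [[0, 0, 0], [-3, 2, -10], 1], [[0, 0, 0], [-3, 2, -12], 1], [[0, 0, 0], [-3, 2, -12], 1]]}}

```text
t: 8.93
position: [0.7184, 0.0394, 0.2065]
tool_rot: [[-1.0, 0.01, 0.007], [0.01, 1.0, -0.0], [-0.007, -0.0, -1.0]]
force: [-0.5, 0.1, 0.1]
finger_gap: -0.0002
```

Call:
{"fn": "servo_tool", "kwargs": {"targets": [[[0, 0, 0], [0, 0, 0], 1], [[0, 0, 0], [0, 0, 0], 1], [[0, 0, 0], [0, 0, 0], 1], [[0, 0, 0], [0, 0, 0], 1], [[0, 0, 0], [0, 0, 0], 1]]}}

```text
t: 9.35
position: [0.7162, 0.0391, 0.2005]
tool_rot: [[-1.0, 0.01, -0.001], [0.01, 1.0, 0.0], [0.001, 0.0, -1.0]]
force: [0.6, 0.2, 0.2]
finger_gap: 0.0001
```

```bash
python3 snap.py w11; python3 -c "
from h import *
p,d=env.read_camera('scene'); cv2.imwrite('pics/s11.png',p[:,:,::-1])
print(env.get_state()['qd'].round(3))"
```

```text
9.35 [0.7162 0.0391 0.2005] [0.6 0.2 0.2]
[-0.001 -0.002 -0.002 -0.    -0.    -0.001]
```

View pics/w11.png

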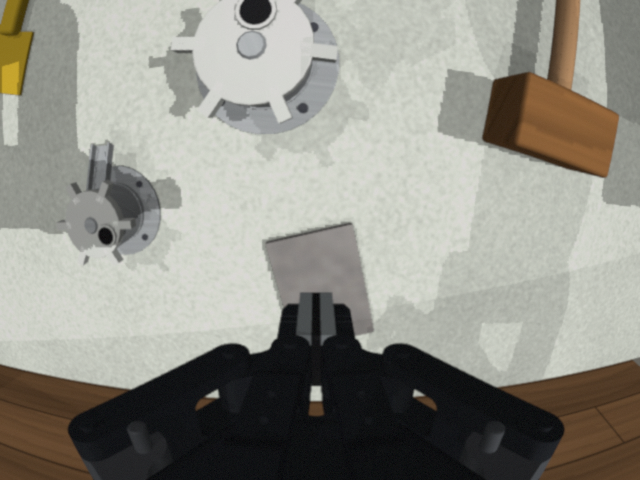

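View pics/s11.png

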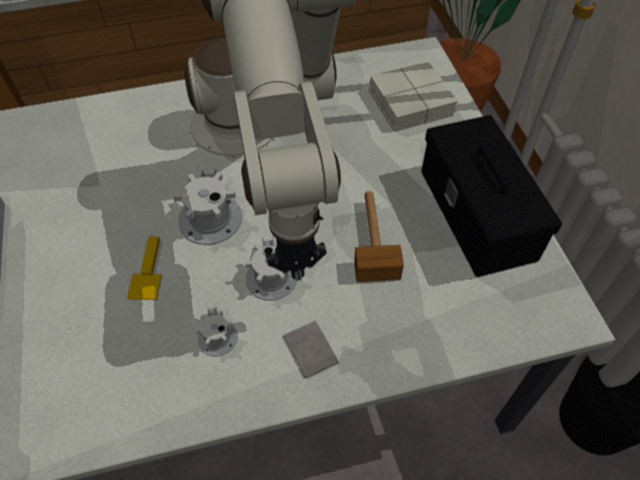

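```bash
python3 -c "
from h import *
H=wray((251,44),.082);M=wray((256,10),.085)-H;print(H,M,np.degrees(np.arctan2(M[1],M[0])))
for p in ((281,118),(335,53)):
    q=wray(p,.082)-H;print(q.round(4),np.degrees(np.arctan2(q[1],q[0])).round(1))
env.job_done(); print(env.get_state()['t'])"
```

```text
[ 0.57886466 -0.00325073  0.082     ] [-0.02484086  0.00392737  0.003     ] 171.01582165907448
[0.0545 0.0205 0.    ] 20.6
[0.0085 0.0583 0.    ] 81.7
the job is handed in; nothing more can be done
the job is handed in; nothing more can be done
```

The pouring mouth of the middle-sized tin now rests over the chute, and the job is handed in. The wheel started two clicks short, near 2.094. I pushed a lobe clockwise with the shut fingertip for one click and let the wheel rest about 1.5 s at 3.142. Then I gave it one more click and withdrew the hand.

**Final checks:**
- **Mouth:** its bearing measured -67° at the start, -126° at the rest and 171° at the end. I estimated the chute at about 172–173°, though my separate direct reading of the chute tip gave about 178°. The last wrist image shows the mouth in line with the chute.
- **Lobes:** they are back at their rest bearings of about 21° and 82°, so the wheel has not run past.
- **Forces:** they stayed around 2 N.
- **Surroundings:** the tools, tile and toolbox look unmoved in the scene image, which I judged by eye only. The hand is about 20 cm above the bench at handover, touching nothing.
- **Time:** it took about 9.5 s.

The cameras disagreed by 2 to 5 mm on the hub position, and I corrected for this using the fingertip seen in the wrist image.

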